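Put the chisels back in the fitted tray by size

ROBOT

A 6-joint arm with a two-finger parallel gripper is mounted at the origin on the work surface. World frame = base frame: x ahead of the robot, y to its left, z up, the work surface at z = 0. Lengths are in mm, angles in degrees, forces in N, time in s.
With the tool pointing down it reaches from about 300 to 850 mm from the base axis. Payload 4.2 kg.
Tool frame: the origin (TCP) lies midway between the tips of the shut fingers; the grasp point (between the pads) lies 19 mm behind it; z points along the fingers, y is the line along which they close (so a half turn about z gives the same grasp; the last joint's range is limited). The gripper opens to 91 mm and grips with 3 to 60 N. Pads are 32 mm wide; open, the fingers measure 118 mm over their backs; the gripper's body (76 mm by 178 mm) begins 60 mm behind the grasp point.
Start: joints at [68.698, 18.312, 89.639, -0, 72.044, -1.146], TCP at [198.141, 539.799, 213.976] pointing down, gripper open.
Joint ranges: [-177.97, 177.97], [-48.28, 115.42], [12.27, 149.76], [-77.06, 257.06], [2.81, 150.46], [-146.56, 146.56]. Speed limits (degrees/s): [147.25, 147.25, 180, 180, 180, 180].

INTERFACE

Orientations are given as [roll, pitch, yaw] about the fixed x, y, z axes, in that order (R = Rz(yaw) Ry(pitch) Rx(roll)).
In Python, from workcell import state, grab_frame, camera_model, job_done gives the robot as it stands.
- The arm moves only by the shell command python3 -m pendant 'ROWS' [OPENING] [FORCE]. ROWS is a JSON list of rows, 1 to 8 of them, each an object with the fields tx, ty, tz (the shift in mm), rx, ry, rz (a rotation vector in degrees); a field left out counts as zero; each row shifts and turns the commanded pose from where the row before left it, along the tool's axes as they then stand; what a row does not reach is not made up. A row lasts 1/10 s, in which the tool goes at most 50 mm and 8.59 degrees, less where a joint would pass 70% of its speed; a pose out of reach is approached as far as the arm can. OPENING is the finger opening in mm, set as the command begins (- or left out keeps the last). The fingers move at their own pace and stop on an object; FORCE is the grip in N (left out, the last holds). Time passes only in rows, so rows that do not move let the fingers close. It prints the time, the measured TCP pose, the force, the opening and the grip force at its end. Input that does not fit is refused with a message, and nothing moves.
- state(): the state, without advancing time (a new reading comes with each control period).
- grab_frame(name): name is "scene" or "top"; returns the picture (384x512x3 uint8, blue, green, red); there is no depth.
- camera_model(name): a dict with "fx", "fy", "cx", "cy" (pixels), "D" ([k1, k2, p1, p2, k3] as OpenCV has them; the pictures are not rectified), "T" (4x4, takes a point from camera to world coordinates). Camera axes: x right, y up, looking along -z (the intrinsics and any distortion apply to the point x, -y, -z); pixel columns grow to the right and rows downward; lengths in mm; the calibration is good to about 2 mm. A picture is of the moment at which its call begins. camera_model takes no time and is no camera call.
- job_done(): hands the job in; it is judged then, once.
The state is a dict: "time_s": time; "qpos": joint angles; "qvel": joint speeds; "effort": joint torques, N m; "ee_pos": TCP position; "ee_rot": TCP orientation; "force": force on the tool from outside, world axes, zero at the start; "torque": the same for the moment, N m; "gripper_width": finger opening in mm; "gripper_force": force on a finger pad.
Only numpy, scipy, OpenCV 4.12 (cv2) and the standard library are available. Lean on these libraries where they do the work, as an engineer would, in place of code of your own. Each camera call takes 0.05 s, during which the arm holds its last target. There are 200 camera calls.

TASK

Put the four chisels back in the wooden tray in order of blade width, the narrowest in the shortest bay and so on up to the widest in the longest, each lying flat on the floor of its bay with its handle at the tray's straight edge and its blade towards the stepped edge. The edges are freshly honed, so lay the chisels down gently and never drop them; leave the honing block and the slip stone on the mat where they are.

Things in the scene. Friction and masses are not known exactly. Their poses are not given: they have to be found in the camera images.
- chisel_8: Chisel, 8 mm wide steel blade 45 mm long, 3 mm thick, level with the handle's underside. Eight-sided wooden handle 28 mm wide and high, 75 mm long, flat sides and underside, brass ferrule, cranked neck. Origin: underside, below mid-handle; x to the cutting edge (at x = 117 mm), z up, handle top z = 28. 54 g, balances 24 mm ahead. Starts flat on the mat, edge away from the robot.
- chisel_16: Chisel, 16 mm wide steel blade 60 mm long, 3 mm thick, level with the handle's underside. Eight-sided wooden handle 28 mm wide and high, 75 mm long, flat sides and underside, brass ferrule, cranked neck. Origin: underside, below mid-handle; x to the cutting edge (at x = 132 mm), z up, handle top z = 28. 67 g, balances 41 mm ahead. Starts flat on the mat, edge away from the robot.
- chisel_26: Chisel, 26 mm wide steel blade 75 mm long, 3 mm thick, level with the handle's underside. Eight-sided wooden handle 28 mm wide and high, 75 mm long, flat sides and underside, brass ferrule, cranked neck. Origin: underside, below mid-handle; x to the cutting edge (at x = 147 mm), z up, handle top z = 28. 89 g, balances 59 mm ahead. Starts flat on the mat, edge away from the robot.
- chisel_38: Chisel, 38 mm wide steel blade 90 mm long, 3 mm thick, level with the handle's underside. Eight-sided wooden handle 28 mm wide and high, 75 mm long, flat sides and underside, brass ferrule, cranked neck. Origin: underside, below mid-handle; x to the cutting edge (at x = 162 mm), z up, handle top z = 28. 122 g, balances 78 mm ahead. Starts flat on the mat, edge away from the robot.
- tray: Fixed wooden tray, 4 bays side by side, straight edge to the robot (-x), far edge stepped. Origin: mid-width, on the work surface. Floors z = 6 mm, dark ribs 8 mm wide, tops z = 14. Bays 60 mm wide from x = -110 mm, each 25 mm longer than its chisel; centre y: length: +102: 180, +34: 195, -34: 210, -102: 225 mm. Handle at mid x = -60 leaves 12 mm at both ends. Tray and mat may swap sides.
- mat: Fixed dark rubber bench mat, 310 x 360 mm, 3 mm thick, on which the chisels lie at the start. Origin: centre, on the work surface.
- strop: Loose small leather-faced honing block, 30 x 45 x 21 mm, on the mat's far part; not to be disturbed. Origin: centre of its underside.
- slipstone: Loose grey slip stone, 22 x 45 x 11 mm, on the mat's far part; not to be disturbed. Origin: centre of its underside.
There are look-alikes about, which are no part of the job. What is shaped like the chisel_38 but orange is not meant.

How it is judged (in metres and radians):
At the end, for the whole second after the job is handed in: Each chisel at rest and flat (within 2.5 degrees) on its own bay's floor, narrowest in the shortest bay to widest in the longest; handle middle within 18 mm of the bay's centre line and 43 to 77 mm from the tray origin towards the straight edge (y of chisel_8 in the frame of tray between 0.084 and 0.12 m and x of chisel_8 in the frame of tray between -0.077 and -0.043 m and z of chisel_8 in the frame of tray between 0.003 and 0.0095 m and angle between each of chisel_8, chisel_16, chisel_26, chisel_38's own z axis and vertical below 0.045 rad and linear speed of each of chisel_8, chisel_16, chisel_26, chisel_38 below 0.02 m/s and angular speed of each of chisel_8, chisel_16, chisel_26, chisel_38 below 0.2 rad/s and y of chisel_16 in the frame of tray between 0.016 and 0.052 m and x of chisel_16 in the frame of tray between -0.077 and -0.043 m and z of chisel_16 in the frame of tray between 0.003 and 0.0095 m and y of chisel_26 in the frame of tray between -0.052 and -0.016 m and x of chisel_26 in the frame of tray between -0.077 and -0.043 m and z of chisel_26 in the frame of tray between 0.003 and 0.0095 m and y of chisel_38 in the frame of tray between -0.12 and -0.084 m and x of chisel_38 in the frame of tray between -0.077 and -0.043 m and z of chisel_38 in the frame of tray between 0.003 and 0.0095 m); the robot touches nothing.
It fails at once if the honing block is shoved (more than 25 mm) or tipped over (distance of strop from where it was at the start of the episode above 0.025 m or angle between strop's own z axis and vertical above 0.5 rad).
It fails at once if the slip stone is shoved (more than 25 mm) or tipped over (distance of slipstone from where it was at the start of the episode above 0.025 m or angle between slipstone's own z axis and vertical above 0.5 rad).
It fails at once if a chisel is dropped into the tray (still moving at over 0.7 m/s less than 45 mm above it) ((horizontal distance between chisel_8 and tray below 0.14 m and z of chisel_8 in the frame of tray below 0.045 m and linear speed of chisel_8 above 0.7 m/s) or (horizontal distance between chisel_16 and tray below 0.14 m and z of chisel_16 in the frame of tray below 0.045 m and linear speed of chisel_16 above 0.7 m/s) or (horizontal distance between chisel_26 and tray below 0.14 m and z of chisel_26 in the frame of tray below 0.045 m and linear speed of chisel_26 above 0.7 m/s) or (horizontal distance between chisel_38 and tray below 0.14 m and z of chisel_38 in the frame of tray below 0.045 m and linear speed of chisel_38 above 0.7 m/s)).
It also fails if it takes over 109 s, if anything falls off the work surface, if the arm or the gripper's body presses on something with over 40 N, if the wrist force passes 120 N, or if a joint passes its speed limit or range.

## Working session

There is one attempt and no reset: what is moved stays moved. The work goes in short steps, Python scripts to look and compute and a shell command to move; the robot and the scene stay as the last step left them, time stands still between calls to the robot, and variables do not carry over. Pictures are saved under pics/ and viewed, at most 14 in all, crops included, and the job is handed in when it is done.

```bash
mkdir -p pics; python3 - <<'E'
from workcell import *
import cv2
for n in("top","scene"):
    cv2.imwrite(f"pics/{n}0.png",cv2.resize(grab_frame(n),None,fx=1.5,fy=1.5,interpolation=cv2.INTER_CUBIC)); c=camera_model(n); print(c)
s=state();print(s)
E
```

```text
{'fx': 422.1780822786652, 'fy': 422.1780822786652, 'cx': 252.99517030049998, 'cy': 189.4767945628137, 'D': array([-0.08841038,  0.        ,  0.        ,  0.        ,  0.        ]), 'T': array([[-2.13890832e-02,  9.85976864e-01, -1.65505681e-01,
         2.26252327e+02],
       [-9.99770687e-01, -2.09218406e-02,  4.56617356e-03,
         6.96865110e+00],
       [ 1.03945801e-03,  1.65565395e-01,  9.86198266e-01,
         1.45857596e+03],
       [ 0.00000000e+00,  0.00000000e+00,  0.00000000e+00,
         1.00000000e+00]])}
{'fx': 362.6896612118097, 'fy': 362.6896612118097, 'cx': 252.89558519765123, 'cy': 187.0157682168415, 'D': array([-0.01160387,  0.        ,  0.        ,  0.        ,  0.        ]), 'T': array([[-5.20137052e-01, -5.83179657e-01,  6.23986326e-01,
         1.07503372e+03],
       [ 8.53807248e-01, -3.73599556e-01,  3.62541797e-01,
         3.43489296e+02],
       [ 2.16940128e-02,  7.21335469e-01,  6.92245990e-01,
         7.15500760e+02],
       [ 0.00000000e+00,  0.00000000e+00,  0.00000000e+00,
         1.00000000e+00]])}
{'time_s': 0.1, 'qpos': array([ 6.86990290e+01,  1.83499205e+01,  8.97008216e+01, -1.17841101e-03,
        7.20434414e+01, -1.14432334e+00]), 'qvel': array([-0.08749678, -0.05755397, -0.18821457, -0.00715015,  0.04748639,
        0.06490458]), 'effort': array([ 2.15459331e-03, -4.13331735e+01, -2.32509685e+01,  7.29623996e-02,
        4.20932751e-02, -4.70313410e-05]), 'ee_pos': array([197.96186514, 539.35957932, 213.17535432]), 'ee_rot': array([-1.79905813e+02, -7.60738453e-04,  1.59843716e+02]), 'force': array([-0.80794813, -0.17833418,  0.29388108]), 'torque': array([0.02914918, 0.01476901, 0.0159582 ]), 'gripper_force': 0.0, 'gripper_width': 91.03702923258311}
```

View pics/top0.png

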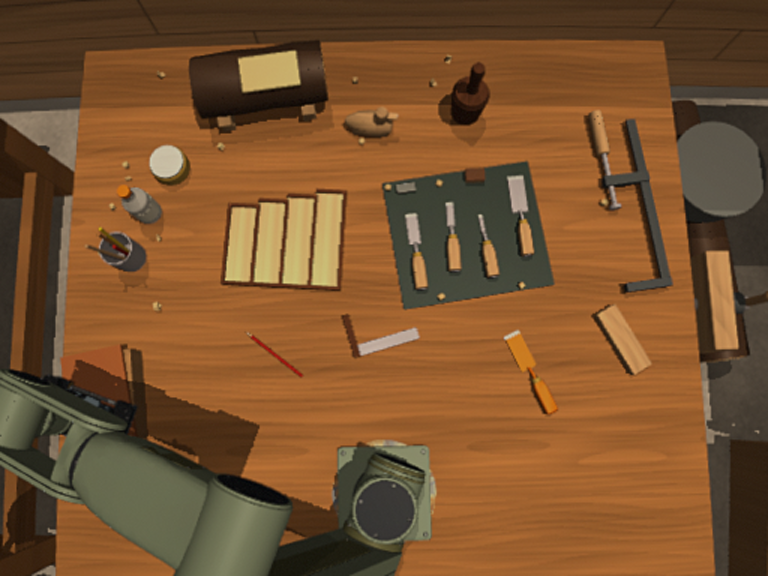

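View pics/scene0.png

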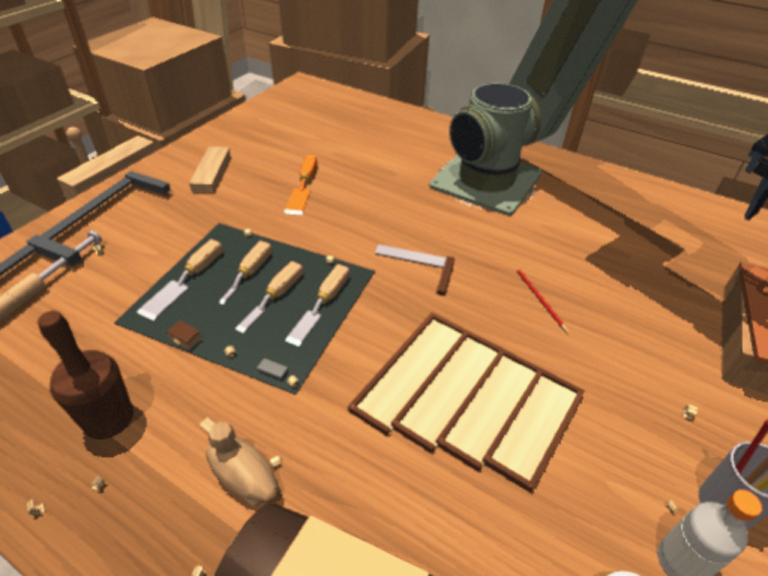

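The top view shows the tray at left (px 223-345, 190-290 at 1.5x), with its shortest bay on the left (+y). The chisels on the mat, left to right, are 26 (420,270), 16 (453,253), 8 (490,260) and 38 (526,237). The block and stone lie at the mat's far edge.

```bash
cat > h.py <<'E'
from workcell import *
import cv2, numpy as np
def w(name,px,z):
    c=camera_model(name);K=np.array([[c['fx'],0,c['cx']],[0,c['fy'],c['cy']],[0,0,1]])
    u=cv2.undistortPoints(np.array(px,float).reshape(-1,1,2),K,c['D'])[:,0]
    d=np.c_[u[:,0],-u[:,1],-np.ones(len(u))]@c['T'][:3,:3].T;o=c['T'][:3,3]
    return (o+d*((z-o[2])/d[:,2])[:,None])[:,:2]
def pix(name,P):
    c=camera_model(name);T=c['T'];K=np.array([[c['fx'],0,c['cx']],[0,c['fy'],c['cy']],[0,0,1]])
    p=(np.array(P,float).reshape(-1,3)-T[:3,3])@T[:3,:3]
    return cv2.projectPoints(p*[1,-1,-1],np.zeros(3),np.zeros(3),K,c['D'])[0][:,0]
E
python3 - <<'E'
from h import *
im=grab_frame("top");cv2.imwrite("pics/raw.png",im)
hsv=cv2.cvtColor(im,cv2.COLOR_BGR2HSV)
# print hsv samples (orig px)
for n,p in dict(floor=(160,160),handle=(280,181),blade=(275,153),mat=(290,190),wood=(240,200),b38=(344,128)).items(): print(n,hsv[p[1],p[0]])
def comps(m,z,lo,box):
    M=np.zeros_like(m);x0,y0,x1,y1=box;M[y0:y1,x0:x1]=m[y0:y1,x0:x1]
    n,L,s,_=cv2.connectedComponentsWithStats(M,connectivity=4)
    for i in range(1,n):
        if s[i,4]<lo: continue
        ys,xs=np.where(L==i);P=w("top",np.c_[xs,ys],z).astype(np.float32)
        r=cv2.minAreaRect(P);ev,V=np.linalg.eigh(np.cov(P.T));a=V[:,1]*np.sign(V[0,1])
        print(s[i,4],np.round(P.mean(0),1),"rect",np.round(r[0],1),np.round(r[1],1),"ang",round(np.degrees(np.arctan2(a[1],a[0])),1))
H,S,V=cv2.split(hsv)
print("floors");comps(((S<150)&(V>190)&(H>15)&(H<32)).astype(np.uint8),6,200,(145,120,235,200))
print("handles");comps(((S>70)&(V>110)&(H<28)).astype(np.uint8),17,60,(258,128,365,198))
print("blades");comps(((S<60)&(V>110)).astype(np.uint8),5,15,(258,110,365,198))
E
```

```text
floor [ 23 112 202]
handle [ 15 142 201]
blade [ 12  47 183]
mat [38 38 73]
wood [ 13 177 157]
b38 [ 12  49 173]
floors
908 [580.6 122.7] rect [582.1 123.3] [ 54.4 220. ] ang -4.2
846 [578.4 191.2] rect [579.2 190.8] [ 54.  202.6] ang -4.5
783 [576.2 259.9] rect [576.9 259.6] [ 53.9 187.9] ang -4.5
754 [573.7 327.8] rect [574.7 327.7] [ 56.1 173.6] ang -4.5
handles
170 [ 635.9 -389.9] rect [ 617.7 -384.5] [ 25.3 132.3] ang 2.0
281 [506.3 -27.7] rect [535.7 -34.2] [ 31.1 189.1] ang 3.5
157 [ 573.2 -345.7] rect [ 575.4 -345.2] [84.3 25.8] ang 4.3
176 [ 540.2 -174.4] rect [ 542.6 -174.2] [83.2 27.4] ang 1.0
173 [ 525.1 -259. ] rect [ 527.3 -258.7] [83.5 27.8] ang 8.6
177 [499.3 -92.3] rect [501.6 -92.3] [82.8 27.4] ang 5.7
154 [ 441.2 -336.4] rect [ 445.5 -317.2] [137.3  21.1] ang -86.5
blades
265 [ 683.3 -335. ] rect [ 677.  -335.5] [106.4  38.8] ang 4.5
58 [705.7 -66.9] rect [705.5 -67.7] [39.5 18.8] ang -84.8
89 [ 632.  -170.6] rect [ 627.5 -170.8] [74.4 17.3] ang 2.7
174 [600.7 -80.8] rect [594.6 -81.4] [93.1 27.7] ang 6.8
43 [ 606.5 -246.2] rect [ 603.9 -246.4] [60.5  9.2] ang 9.7
```

```bash
cat >> h.py <<'E'
from scipy.spatial.transform import Rotation as Ro
CH={8:(521,-259.5,8.9),16:(536,-174.5,2.4),26:(496.5,-92.8,6.5),38:(569.5,-346,5.2)}
OFF={8:10,16:18,26:20,38:21}
TR=(586.,224.,-4.4);BAY={8:102,16:34,26:-34,38:-102}
def rot(a): a=np.radians(a);return np.array([[np.cos(a),-np.sin(a)],[np.sin(a),np.cos(a)]])
def pick(k): x,y,a=CH[k];return (*(np.array([x,y])+rot(a)@[OFF[k],0]),a)
def place(k): return (*(np.array(TR[:2])+rot(TR[2])@[-60+OFF[k],BAY[k]]),TR[2])
def go(t,z):
    s=state();x,y,a=t
    Rc=Ro.from_euler('xyz',s['ee_rot'],degrees=True);Rt=Ro.from_euler('xyz',[180,0,180+a],degrees=True)
    print("target",np.round([x,y,z],1),"rotvec",np.round((Rc.inv()*Rt).as_rotvec(degrees=True),2),"then move",np.round(Rt.inv().apply(np.array([x,y,z])-s['ee_pos']),1),"before-rot move",np.round(Rc.inv().apply(np.array([x,y,z])-s['ee_pos']),1))
E
python3 -c "
from h import *
go(pick(38),120)"; python3 -m pendant '[{"rz": -8.4},{"rz": -8.4},{"rz": -8.4},{}]' 56 30; python3 -c "
from h import *
go(pick(38),214)"
```

```text
target [ 590.4 -344.1  120. ] rotvec [-7.000e-02 -2.000e-02 -2.536e+01] then move [-310.7 -915.5   93.3] before-rot move [-672.8 -694.1   94.2]
time_s: 0.55
ee_pos: [198.1, 539.6, 213.6]
ee_rot: [-180.0, -0.0, -175.0]
force: [0.7, 0.3, 0.5]
gripper_width: 62.1
gripper_force: 0.0
target [ 590.4 -344.1  214. ] rotvec [-0.03 -0.01 -0.17] then move [-3.106e+02 -9.156e+02 -4.000e-01] before-rot move [-313.4 -914.7    0. ]
```

```bash
python3 -m pendant '[{"tx": -15,"ty": -45},{"tx": -15,"ty": -45},{"tx": -15,"ty": -45},{"tx": -15,"ty": -45},{"tx": -15,"ty": -45},{"tx": -15,"ty": -45},{"tx": -15,"ty": -45},{"tx": -15,"ty": -45}]' |head -2
python3 -m pendant '[{"tx": -15,"ty": -45},{"tx": -15,"ty": -45},{"tx": -15,"ty": -45},{"tx": -15,"ty": -45},{"tx": -15,"ty": -45},{"tx": -15,"ty": -45},{"tx": -15,"ty": -45},{"tx": -15,"ty": -45}]' |head -2
python3 -m pendant '[{"tx": -15,"ty": -45},{"tx": -15,"ty": -45},{"tx": -15,"ty": -45,"tz": 30},{"tx": -15,"ty": -45,"tz": 30},{"tz": 20},{},{}]'; python3 -c "
from h import *
go(pick(38),80)"
```

```text
time_s: 1.35
ee_pos: [349.6, 190.0, 214.1]
time_s: 2.15
ee_pos: [500.9, -158.3, 213.9]
time_s: 2.85
ee_pos: [571.8, -320.5, 140.4]
ee_rot: [180.0, -0.0, -175.1]
force: [0.1, 0.8, 0.6]
gripper_width: 55.9
gripper_force: 0.0
target [ 590.4 -344.1   80. ] rotvec [ 0.05 -0.04 -0.25] then move [-16.4 -25.2  60.4] before-rot move [-16.5 -25.2  60.4]
```

```bash
python3 -m pendant '[{"tx": -8,"ty": -12.5,"tz": 30},{"tx": -8.4,"ty": -12.7,"tz": 30,"rz": -0.2},{"tz": 35},{},{},{}]'; python3 -c "
from h import *
go(pick(38),8)
a=grab_frame('scene');b=grab_frame('top')
A=cv2.resize(a[80:260,60:260],(800,600)[:1]*1+(600,),interpolation=cv2.INTER_CUBIC) if 0 else cv2.resize(a[120:260,60:200],(400,400),interpolation=cv2.INTER_CUBIC)
B=cv2.resize(b[90:210,250:370],(400,400),interpolation=cv2.INTER_CUBIC)
cv2.imwrite('pics/p1.png',np.hstack([A,B]))"
```

```text
time_s: 3.45
ee_pos: [592.1, -344.9, 48.8]
ee_rot: [-179.8, 0.2, -174.7]
force: [-0.8, 0.2, 0.0]
gripper_width: 55.9
gripper_force: 0.0
target [ 590.4 -344.1    8. ] rotvec [-0.17  0.24  0.06] then move [ 1.6  0.9 40.8] before-rot move [ 1.8  1.1 40.8]
```

View pics/p1.png

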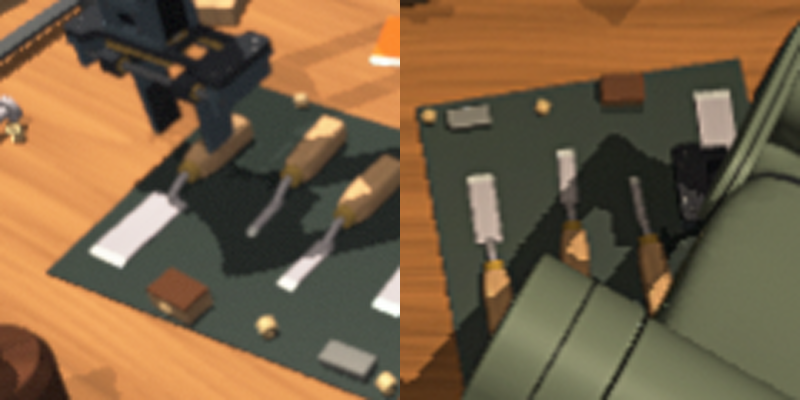

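The scene crop shows the fingers straddling the 38's handle near (210,130). I'll descend and grip.

```bash
python3 -m pendant '[{"tx": 1.6,"ty": 0.9,"tz": 20},{"tz": 14},{"tz": 6.5},{},{}]'; python3 -m pendant '[{},{},{},{},{},{}]' 20 35;python3 -m pendant '[{"tz": -4},{"tz": -10},{"tz": -25},{"tz": -40},{"tz": -40},{},{},{}]';python3 -c "
from h import *
go(place(38),125)"
```

```text
time_s: 4.05
ee_pos: [589.2, -343.9, 5.4]
ee_rot: [-180.0, 0.0, -174.8]
force: [0.3, -0.6, 0.5]
gripper_width: 56.4
gripper_force: 0.0
time_s: 4.65
ee_pos: [589.0, -343.8, 5.2]
ee_rot: [-180.0, 0.0, -174.8]
force: [0.6, 0.2, 1.8]
gripper_width: 27.5
gripper_force: 35.0
time_s: 5.45
ee_pos: [587.9, -343.2, 122.7]
ee_rot: [179.9, -0.1, -174.8]
force: [-1.2, 0.5, -1.0]
gripper_width: 28.1
gripper_force: 35.0
target [539.3 125.3 125. ] rotvec [ 0.09 -0.14  9.65] then move [ 84.4 463.4  -2.3] before-rot move [  5.6 471.   -1.5]
```

The grip was lower than I wanted, because the fingertips must clear the ribs. I'll set the chisel back down and regrip about 4 mm higher.

```bash
python3 -m pendant '[{"tz": 40},{"tz": 40},{"tz": 25},{"tz": 9},{"tz": 3},{"tz": 2},{},{}]'; python3 -m pendant '[{},{},{"tz": -5},{},{}]' 36; python3 -m pendant '[{},{},{},{}]' 20 35;python3 -m pendant '[{"tz": -4},{"tz": -10},{"tz": -25},{"tz": -40},{"tz": -35},{},{},{}]';python3 -c "
from h import *
go(place(38),125)"
```

```text
time_s: 6.25
ee_pos: [589.6, -344.2, 5.7]
ee_rot: [-179.9, 0.1, -174.8]
force: [0.4, -0.2, -0.6]
gripper_width: 27.5
gripper_force: 35.0
time_s: 6.75
ee_pos: [589.1, -343.9, 10.4]
ee_rot: [-180.0, 0.0, -174.8]
force: [-1.1, 0.6, -0.7]
gripper_width: 36.1
gripper_force: 0.0
time_s: 7.15
ee_pos: [588.8, -343.8, 10.0]
ee_rot: [180.0, -0.0, -174.8]
force: [-0.4, -0.2, 1.2]
gripper_width: 27.8
gripper_force: 35.0
time_s: 7.95
ee_pos: [587.8, -343.1, 122.6]
ee_rot: [179.9, -0.1, -174.8]
force: [0.4, -0.3, -1.4]
gripper_width: 27.3
gripper_force: 35.0
target [539.3 125.3 125. ] rotvec [ 0.1  -0.14  9.64] then move [ 84.3 463.3  -2.4] before-rot move [  5.5 470.9  -1.5]
```

```bash
python3 -m pendant '[{"rz": 4.8},{"rz": 4.8},{"tx": 8,"ty": 44},{"tx": 8,"ty": 44},{"tx": 8,"ty": 44},{"tx": 8,"ty": 44},{"tx": 8,"ty": 44},{"tx": 8,"ty": 44}]'|head -2;python3 -m pendant '[{"tx": 8,"ty": 44},{"tx": 8,"ty": 44},{"tx": 8,"ty": 44},{"tx": 8,"ty": 44},{"ty": 10},{"tz": 30},{"tz": 30},{}]';python3 -m pendant '[{},{}]'; python3 -c "
from h import *
go(place(38),14)
a=grab_frame('scene')
cv2.imwrite('pics/p2.png',cv2.resize(a[150:330,200:420],(733,600),interpolation=cv2.INTER_CUBIC))"
```

```text
time_s: 8.75
ee_pos: [559.5, -75.0, 122.3]
time_s: 9.55
ee_pos: [539.2, 110.0, 59.4]
ee_rot: [-179.8, -0.6, 175.6]
force: [-1.4, -0.9, -2.4]
gripper_width: 27.9
gripper_force: 35.0
time_s: 9.75
ee_pos: [544.3, 110.8, 65.0]
ee_rot: [180.0, 0.1, 175.6]
force: [1.0, -0.5, -0.3]
gripper_width: 27.6
gripper_force: 35.0
target [539.3 125.3  14. ] rotvec [0.03 0.11 0.01] then move [ 6.1 14.1 51. ] before-rot move [ 6.2 14.1 51. ]
```

View pics/p2.png

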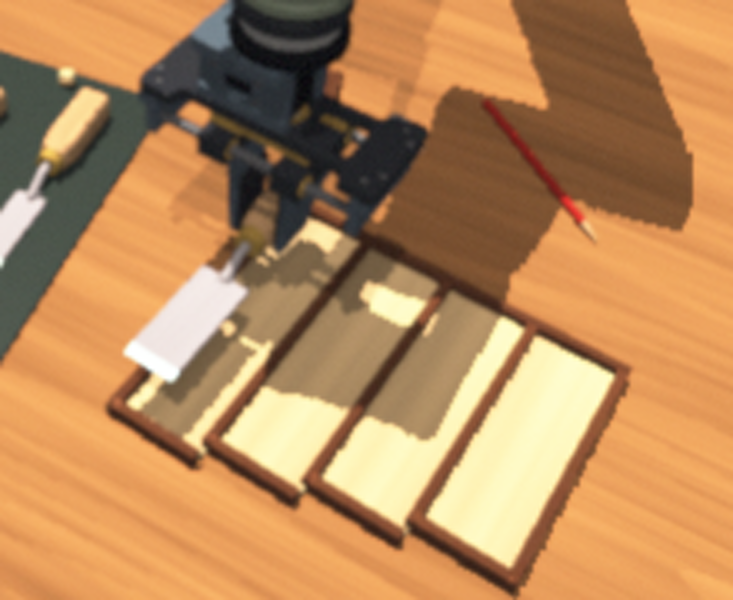

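The chisel is held level above the longest bay, and the blade tip shows at (150,360). I'll shift sideways, then lower slowly.

```bash
python3 -m pendant '[{"tx": 6,"ty": 14,"tz": 15},{"tz": 15},{"tz": 5},{},{}]'; python3 -c "
from h import *
go(place(38),14)"
```

```text
time_s: 10.3
ee_pos: [539.2, 125.4, 30.0]
ee_rot: [180.0, 0.1, 175.6]
force: [-0.2, 0.1, -1.7]
gripper_width: 28.1
gripper_force: 35.0
target [539.3 125.3  14. ] rotvec [0.03 0.11 0.03] then move [-0.1 -0.1 16. ] before-rot move [-0.  -0.1 16. ]
```

```bash
python3 -m pendant '[{"tz": 6},{"tz": 5},{"tz": 3},{"tz": 2},{"tz": 1},{},{}]'; python3 -m pendant '[{"tz": 0.5},{"tz": 0.5},{},{}]'
```

```text
time_s: 11.0
ee_pos: [538.1, 125.4, 12.9]
ee_rot: [-180.0, -0.0, 175.6]
force: [-1.9, -0.7, 7.0]
gripper_width: 27.5
gripper_force: 35.0
time_s: 11.4
ee_pos: [538.1, 125.4, 12.9]
ee_rot: [180.0, 0.0, 175.6]
force: [-5.3, -1.6, 14.1]
gripper_width: 27.9
gripper_force: 35.0
```

```bash
python3 -m pendant '[{},{},{},{"tz": -5}]' 32; python3 -m pendant '[{"tz": -15},{"tz": -40},{"tz": -40},{},{}]' 56; python3 -c "
from h import *
go(pick(26),110)
a=grab_frame('scene')
cv2.imwrite('pics/p3.png',cv2.resize(a[150:330,150:370],(733,600),interpolation=cv2.INTER_CUBIC))"
```

```text
time_s: 11.8
ee_pos: [537.8, 125.4, 15.4]
ee_rot: [-180.0, -0.1, 175.6]
force: [0.1, -0.6, 0.9]
gripper_width: 32.0
gripper_force: 0.0
time_s: 12.3
ee_pos: [538.8, 125.5, 111.9]
ee_rot: [180.0, 0.1, 175.6]
force: [0.8, -0.3, 0.0]
gripper_width: 56.1
gripper_force: 0.0
target [516.4 -90.5 110. ] rotvec [  0.03   0.12 -10.86] then move [  46.7 -212.2    1.9] before-rot move [   5.9 -217.2    1.8]
```

View pics/p3.png

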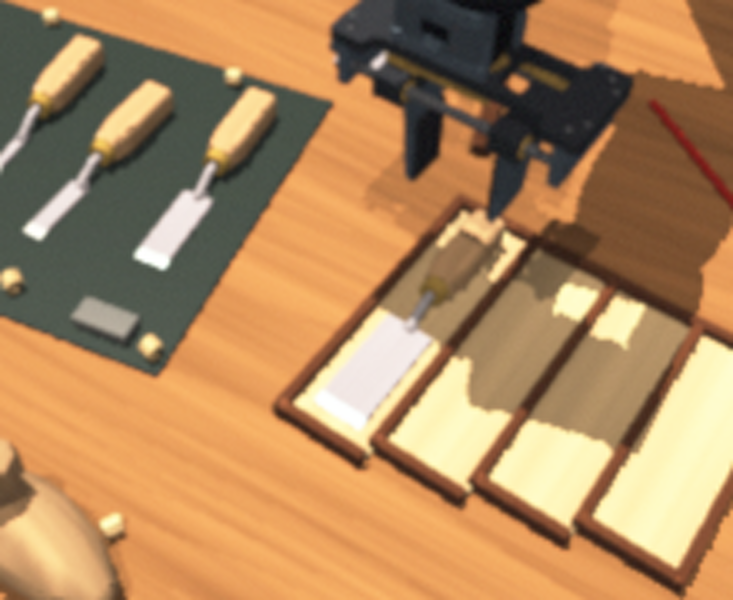

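The 38 lies centred in its bay. Next is the 26.

```bash
python3 -m pendant '[{"rz": -5.4},{"rz": -5.4},{"tx": 9.3,"ty": -42.4},{"tx": 9.3,"ty": -42.4},{"tx": 9.3,"ty": -42.4},{"tx": 9.3,"ty": -42.4},{"tx": 9.3,"ty": -42.4},{"tz": 30}]'|head -2;python3 -m pendant '[{"tz": 20},{},{},{},{}]'; python3 -c "
from h import *
go(pick(26),10.2)"
```

```text
time_s: 13.15
ee_pos: [517.4, -95.3, 82.1]
time_s: 13.65
ee_pos: [516.7, -90.2, 61.8]
ee_rot: [-180.0, 0.1, -173.5]
force: [-0.6, 0.8, 0.1]
gripper_width: 55.9
gripper_force: 0.0
target [516.4 -90.5  10.2] rotvec [-0.03  0.1  -0.01] then move [ 0.4 -0.3 51.6] before-rot move [ 0.4 -0.3 51.6]
```

```bash
python3 -m pendant '[{"tx": 0.4,"ty": -0.3,"tz": 25},{"tz": 19},{"tz": 7},{},{}]'|head -3;python3 -m pendant '[{},{},{},{},{},{}]' 20 35; python3 -m pendant '[{"tz": -4},{"tz": -10},{"tz": -25},{"tz": -40},{"tz": -35},{},{},{}]';python3 -c "
from h import *
go(place(26),125)"
```

```text
time_s: 14.15
ee_pos: [516.4, -90.8, 10.8]
ee_rot: [-180.0, 0.1, -173.5]
time_s: 14.75
ee_pos: [515.7, -90.8, 10.3]
ee_rot: [-180.0, 0.0, -173.6]
force: [-1.0, 0.7, 3.2]
gripper_width: 27.6
gripper_force: 35.0
time_s: 15.55
ee_pos: [514.5, -90.6, 123.0]
ee_rot: [180.0, -0.1, -173.6]
force: [0.3, -0.3, -1.2]
gripper_width: 28.3
gripper_force: 35.0
target [543.5 193.2 125. ] rotvec [ 0.03 -0.14 10.84] then move [ -7.2 285.1  -2. ] before-rot move [-60.7 278.7  -1.9]
```

```bash
python3 -m pendant '[{"rz": 5.4},{"rz": 5.4},{"tx": -1,"ty": 40},{"tx": -1,"ty": 41},{"tx": -1,"ty": 41},{"tx": -1,"ty": 41},{"tx": -1,"ty": 41},{"tx": -1,"ty": 41}]'|head -2;python3 -m pendant '[{"tx": -1,"ty": 40},{"tz": 30},{"tz": 30},{},{},{},{}]';python3 -c "
from h import *
go(place(26),14)"
```

```text
time_s: 16.35
ee_pos: [539.1, 154.5, 122.2]
time_s: 17.05
ee_pos: [545.2, 192.9, 65.4]
ee_rot: [179.9, 0.1, 175.6]
force: [-0.2, 0.2, -1.3]
gripper_width: 28.0
gripper_force: 35.0
target [543.5 193.2  14. ] rotvec [0.07 0.14 0.01] then move [ 1.7  0.2 51.4] before-rot move [ 1.9  0.1 51.4]
```

```bash
python3 -m pendant '[{"tx": 1.7,"ty": 0.2,"tz": 18},{"tz": 14},{"tz": 9},{"tz": 5},{"tz": 3},{"tz": 2},{},{}]'; python3 -m pendant '[{"tz": 0.5},{"tz": 0.5},{},{}]'
```

```text
time_s: 17.85
ee_pos: [542.8, 193.3, 13.4]
ee_rot: [180.0, 0.0, 175.6]
force: [-0.4, -0.2, -0.9]
gripper_width: 27.3
gripper_force: 35.0
time_s: 18.25
ee_pos: [542.8, 193.3, 13.3]
ee_rot: [180.0, 0.1, 175.6]
force: [-1.8, -0.8, 7.1]
gripper_width: 27.8
gripper_force: 35.0
```

Contact at 7 N. I'll release, lift, and move to the 16.

```bash
python3 -m pendant '[{},{},{},{"tz": -5}]' 32; python3 -m pendant '[{"tz": -15},{"tz": -40},{"tz": -40},{},{},{}]' 56; python3 -c "
from h import *
go(pick(16),110)"
```

```text
time_s: 18.65
ee_pos: [542.0, 193.0, 16.4]
ee_rot: [-180.0, -0.1, 175.6]
force: [-0.2, -1.1, -0.3]
gripper_width: 32.0
gripper_force: 0.0
time_s: 19.25
ee_pos: [541.6, 192.9, 110.9]
ee_rot: [-180.0, -0.1, 175.6]
force: [-0.4, -0.4, -0.4]
gripper_width: 56.0
gripper_force: 0.0
target [ 554.  -173.7  110. ] rotvec [-0.04 -0.13 -6.76] then move [   2.9 -366.8    0.9] before-rot move [ -40.3 -364.6    1.1]
```

```bash
python3 -m pendant '[{"rz": -6.8},{"tx": 0.3,"ty": -41},{"tx": 0.3,"ty": -46},{"tx": 0.3,"ty": -46},{"tx": 0.3,"ty": -46},{"tx": 0.3,"ty": -46},{"tx": 0.3,"ty": -46},{"tx": 0.3,"ty": -46}]'|head -2;python3 -m pendant '[{"tx": 0.3,"ty": -46},{"ty": -4,"tz": 25},{"tz": 25},{},{},{},{}]'; python3 -c "
from h import *
go(pick(16),10.2)"
```

```text
time_s: 20.05
ee_pos: [552.7, -125.2, 110.2]
time_s: 20.75
ee_pos: [556.6, -173.4, 63.1]
ee_rot: [-180.0, 0.1, -177.5]
force: [-0.1, 0.2, -0.0]
gripper_width: 56.0
gripper_force: 0.0
target [ 554.  -173.7   10.2] rotvec [-0.04  0.12  0.09] then move [ 2.6 -0.3 52.9] before-rot move [ 2.7 -0.2 52.9]
```

```bash
python3 -m pendant '[{"tx": 2,"ty": -0.3,"tz": 25},{"tz": 20},{"tz": 7.5},{},{}]'|head -3;python3 -m pendant '[{},{},{},{},{},{}]' 20 35; python3 -m pendant '[{"tz": -4},{"tz": -10},{"tz": -25},{"tz": -40},{"tz": -35},{},{},{}]';python3 -c "
from h import *
go(place(16),125)"
```

```text
time_s: 21.25
ee_pos: [554.6, -174.1, 10.4]
ee_rot: [-180.0, 0.1, -177.5]
time_s: 21.85
ee_pos: [554.0, -174.0, 9.8]
ee_rot: [-180.0, 0.0, -177.6]
force: [-0.5, 0.4, 2.2]
gripper_width: 27.8
gripper_force: 35.0
time_s: 22.65
ee_pos: [552.8, -173.6, 122.4]
ee_rot: [179.9, -0.1, -177.6]
force: [0.3, 0.7, -0.4]
gripper_width: 27.8
gripper_force: 35.0
target [546.7 261.1 125. ] rotvec [ 0.05 -0.14  6.85] then move [ 39.4 433.   -2.6] before-rot move [-12.5 434.6  -2.2]
```

```bash
python3 -m pendant '[{"rz": 6.8},{"tx": 3.9,"ty": 41},{"tx": 3.9,"ty": 44},{"tx": 3.9,"ty": 44},{"tx": 3.9,"ty": 44},{"tx": 3.9,"ty": 44},{"tx": 3.9,"ty": 44},{"tx": 3.9,"ty": 44}]'|head -2;python3 -m pendant '[{"tx": 3.9,"ty": 44},{"tx": 3.9,"ty": 44},{"tx": 3.9,"ty": 40},{"tz": 30},{"tz": 30},{},{},{}]';python3 -c "
from h import *
go(place(16),14)"
```

```text
time_s: 23.45
ee_pos: [548.4, 133.7, 121.8]
time_s: 24.25
ee_pos: [548.7, 260.8, 64.5]
ee_rot: [179.9, 0.1, 175.6]
force: [0.6, -0.0, -0.1]
gripper_width: 27.4
gripper_force: 35.0
target [546.7 261.1  14. ] rotvec [0.06 0.09 0.01] then move [ 2.   0.1 50.5] before-rot move [ 2.   0.1 50.5]
```

```bash
python3 -m pendant '[{"tx": 1.7,"ty": 0.2,"tz": 18},{"tz": 14},{"tz": 9},{"tz": 5},{"tz": 3},{"tz": 1.5},{},{}]'; python3 -m pendant '[{"tz": 0.5},{"tz": 0.5},{},{}]'
```

```text
time_s: 25.05
ee_pos: [546.4, 261.2, 13.4]
ee_rot: [180.0, 0.0, 175.6]
force: [-0.1, 1.0, -0.2]
gripper_width: 27.9
gripper_force: 35.0
time_s: 25.45
ee_pos: [546.4, 261.3, 12.8]
ee_rot: [180.0, 0.1, 175.6]
force: [-1.8, -1.8, 5.8]
gripper_width: 27.8
gripper_force: 35.0
```

```bash
python3 -m pendant '[{},{},{},{"tz": -5}]' 32|tail -3; python3 -m pendant '[{"tz": -15},{"tz": -40},{"tz": -40},{},{},{}]' 56|head -2; python3 -c "
from h import *
go(pick(8),110)
a=grab_frame('scene')
cv2.imwrite('pics/p4.png',cv2.resize(a[140:330,130:400],(800,563),interpolation=cv2.INTER_CUBIC))"
```

```text
force: [0.4, 0.3, 0.3]
gripper_width: 31.9
gripper_force: 0.0
time_s: 26.45
ee_pos: [545.2, 260.7, 110.9]
target [ 530.9 -258.   110. ] rotvec [ -0.05  -0.13 -13.26] then move [  94.4 -510.2    0.9] before-rot move [ -25.1 -518.2    1.4]
```

View pics/p4.png

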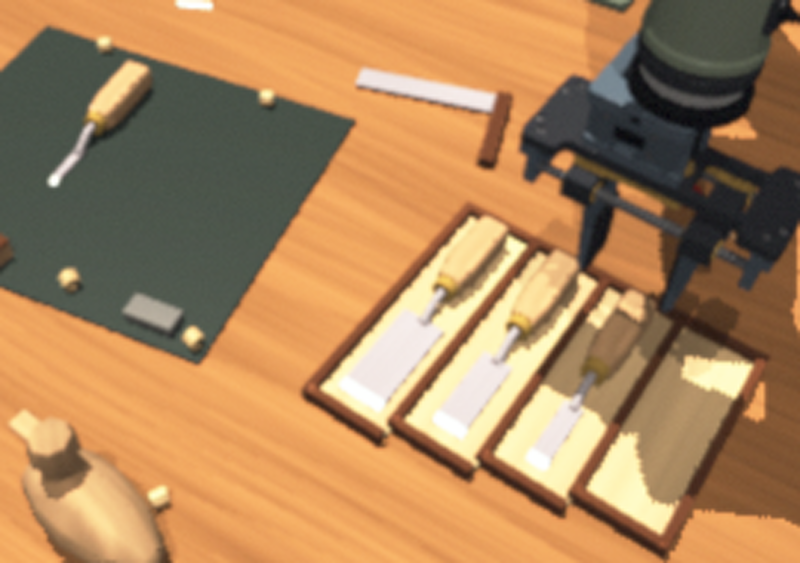

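The 38, 26 and 16 all lie centred in their bays, and the 8 is undisturbed on the mat at (120,95).

```bash
python3 -m pendant '[{"rz": -6.6},{"rz": -6.6},{"tx": 8.5,"ty": -45},{"tx": 8.5,"ty": -46.5},{"tx": 8.5,"ty": -46.5},{"tx": 8.5,"ty": -46.5},{"tx": 8.5,"ty": -46.5},{"tx": 8.5,"ty": -46.5}]'|head -2;python3 -m pendant '[{"tx": 8.5,"ty": -46.5},{"tx": 8.5,"ty": -46.5},{"tx": 8.5,"ty": -46.5},{"tx": 8.5,"ty": -46.5},{"tx": 8.5,"ty": -46.5},{"tz": 25},{"tz": 25},{}]'|head -2; python3 -m pendant '[{},{},{}]';python3 -c "
from h import *
go(pick(8),10.2)"
```

```text
time_s: 27.3
ee_pos: [537.2, -22.7, 110.6]
time_s: 28.1
ee_pos: [528.7, -256.1, 57.3]
time_s: 28.4
ee_pos: [533.0, -257.2, 63.2]
ee_rot: [-179.9, 0.1, -171.1]
force: [0.5, 0.4, 0.5]
gripper_width: 56.3
gripper_force: 0.0
target [ 530.9 -258.    10.2] rotvec [-0.07  0.11 -0.02] then move [ 2.2 -0.4 53. ] before-rot move [ 2.3 -0.3 53. ]
```

```bash
python3 -m pendant '[{"tx": 1.6,"ty": -0.4,"tz": 25},{"tz": 20},{"tz": 7.5},{},{}]'|head -3;python3 -m pendant '[{},{},{},{},{},{}]' 20 35; python3 -m pendant '[{"tz": -4},{"tz": -10},{"tz": -25},{"tz": -40},{"tz": -35},{},{},{}]';python3 -c "
from h import *
go(place(8),125)"
```

```text
time_s: 28.9
ee_pos: [531.4, -258.1, 10.5]
ee_rot: [-179.9, 0.1, -171.1]
time_s: 29.5
ee_pos: [530.7, -257.9, 9.8]
ee_rot: [-180.0, 0.0, -171.2]
force: [-1.5, 0.1, 2.7]
gripper_width: 27.8
gripper_force: 35.0
time_s: 30.3
ee_pos: [529.6, -257.4, 122.4]
ee_rot: [179.9, -0.1, -171.2]
force: [-0.7, 0.3, -0.6]
gripper_width: 27.8
gripper_force: 35.0
target [544.  329.5 125. ] rotvec [ 0.08 -0.13 13.24] then move [ 30.7 586.3  -2.6] before-rot move [-104.4  577.8   -1.9]
```

```bash
python3 -m pendant '[{"rz": 6.6},{"rz": 6.6},{"tx": 2.4,"ty": 43},{"tx": 2.4,"ty": 45},{"tx": 2.4,"ty": 45},{"tx": 2.4,"ty": 45},{"tx": 2.4,"ty": 45},{"tx": 2.4,"ty": 45}]'|head -2;python3 -m pendant '[{"tx": 2.4,"ty": 45},{"tx": 2.4,"ty": 45},{"tx": 2.4,"ty": 45},{"tx": 2.4,"ty": 45},{"tx": 2.4,"ty": 45},{"tx": 2.4,"ty": 45},{"tx": 2.4,"ty": 45},{}]'|head -2;python3 -m pendant '[{"tz": 30},{"tz": 30},{},{},{}]';python3 -c "
from h import *
go(place(8),14)"
```

```text
time_s: 31.1
ee_pos: [535.3, 12.2, 121.9]
time_s: 31.9
ee_pos: [542.8, 330.8, 121.3]
time_s: 32.4
ee_pos: [544.7, 325.8, 64.7]
ee_rot: [179.9, 0.1, 175.6]
force: [0.6, 0.0, -0.6]
gripper_width: 28.0
gripper_force: 35.0
target [544.  329.5  14. ] rotvec [0.06 0.1  0.02] then move [ 1.   3.6 50.7] before-rot move [ 1.1  3.6 50.7]
```

```bash
python3 -m pendant '[{"tx": 1,"ty": 3.6,"tz": 18},{"tz": 14},{"tz": 9},{"tz": 5},{"tz": 3},{"tz": 1.5},{},{}]'; python3 -m pendant '[{"tz": 0.5},{"tz": 0.5},{},{}]'
```

```text
time_s: 33.2
ee_pos: [543.3, 329.6, 13.4]
ee_rot: [180.0, 0.0, 175.6]
force: [-0.4, 0.3, -0.9]
gripper_width: 27.7
gripper_force: 35.0
time_s: 33.6
ee_pos: [543.3, 329.7, 12.8]
ee_rot: [180.0, 0.0, 175.6]
force: [-0.9, -0.2, 5.3]
gripper_width: 27.9
gripper_force: 35.0
```

```bash
python3 -m pendant '[{},{},{},{"tz": -5}]' 32|tail -3; python3 -m pendant '[{"tz": -15},{"tz": -45},{"tz": -45},{"tx": 40,"ty": 25,"tz": -20},{"tx": 40,"ty": 25},{"tx": 40,"ty": 25},{},{}]' 56|head -2; python3 - <<'E'
from h import *
a=grab_frame('scene');b=grab_frame('top')
cv2.imwrite('pics/p5.png',np.hstack([cv2.resize(a[150:330,200:400],(444,400),interpolation=cv2.INTER_CUBIC),cv2.resize(b[115:205,145:225],(356,400),interpolation=cv2.INTER_CUBIC)]))
h=cv2.cvtColor(b,cv2.COLOR_BGR2HSV);M=np.zeros(h.shape[:2],np.uint8);M[125:200,148:230]=((h[...,1]>115)&(h[...,2]>120)&(h[...,0]<20))[125:200,148:230]
n,L,s,_=cv2.connectedComponentsWithStats(M,connectivity=4)
for i in range(1,n):
    if 90<s[i,4]<400:
        ys,xs=np.where(L==i);print(s[i,4],np.round((w('top',np.c_[xs,ys],20).mean(0)-TR[:2])@rot(TR[2]),1))
E
```

```text
force: [-0.2, 0.1, 0.0]
gripper_width: 31.8
gripper_force: 0.0
time_s: 34.8
ee_pos: [429.5, 413.2, 141.9]
399 [-32.2  98.2]
234 [-60.1  33.4]
275 [-60.6 -40. ]
242 [ -59.9 -103.3]
```

View pics/p5.png

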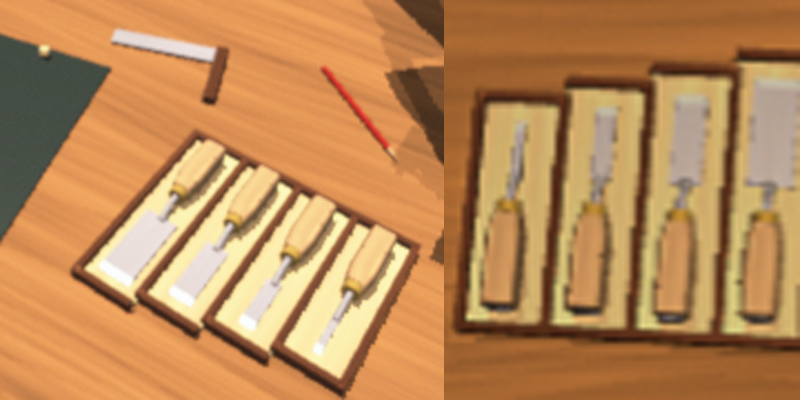

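All four chisels lie flat and centred in the correct bays, with the handles about 60 mm from the tray origin (top-view handles at 503, 587, 673 and 762). The robot is clear, so I'm handing in.

```bash
python3 -c "
from workcell import *
print(job_done())"
```

```text
the job is handed in; nothing more can be done
None
```

All four chisels were laid in the tray in width order, narrowest in the shortest bay, and looked flat and centred in the final pictures; the job was handed in at about 35 s, though no verdict was returned.

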